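# Dial off the half-opened padlock and hold it up

## Robot

A 6-joint arm with a two-finger parallel gripper is mounted at the origin on the work surface. World frame = base frame: x ahead of the robot, y to its left, z up, the work surface at z = 0. Lengths are in m, angles in rad, forces in N, time in s.
With the tool pointing down it reaches from about 0.35 to 0.975 m from the base axis. Payload 4.9 kg.
Tool frame: the origin (TCP) lies midway between the tips of the shut fingers; the grasp point (between the pads) lies 19 mm behind it; z points along the fingers, y is the line along which they close (so a half turn about z gives the same grasp; the last joint's range is limited). The gripper opens to 85 mm and grips with 20 to 120 N. Pads are 22 mm wide; open, the fingers measure 114 mm over their backs; the gripper's body (76 mm by 85 mm) begins 54 mm behind the grasp point. The pads swing forward as they close: fully open they stand 13 mm farther back than shut.
Start: joints at [1.073, 0.053, 1.613, -0, 1.476, -0.119], TCP at [0.231, 0.581, 0.231] pointing down, gripper open.
Joint ranges: [-3.01, 3.01], [-1.01, 2.22], [0.06, 2.58], [-1.02, 4.17], [0.09, 2.62], [-3.14, 3.14]. Speed limits (rad/s): [2.57, 2.57, 3.14, 3.14, 3.14, 3.14].

## Interface

Orientations are given as a unit quaternion [w, x, y, z].
In Python, from plant import state, grab_frame, camera_info, job_done, spot_in, masks_of, pinpoint gives the robot as it stands.
- The arm moves only by the shell command python3 -m handwheel 'ROWS' [OPENING]. ROWS is JSON, a list that holds one entry, the list of rows, each a list of 6 numbers: the shift along the world's x, y, z in m, then the turn, a rotation vector about the world's x, y, z in degrees. In form: [[[tx, ty, tz, ax, ay, az], ...]]. A call has 1 to 20 rows; each row shifts and turns the commanded pose from where the row before left it; what a row does not reach is not made up. A row lasts 1/12 s, in which the tool goes at most 41.7 mm and 7.16 degrees, less where a joint would pass 70% of its speed; a pose out of reach is approached as far as the arm can. A call is refused whole if a number of a shift passes 0.0417 or a number of a turn 7.16, either way. A call with a gripper value outside its range is refused whole. OPENING is the opening, from 0 (shut) to 1 (fully open), set as the call begins (- or left out, the last holds). The fingers move at their own pace and stop on an object; the grip force is fixed at half the most. Time passes only in rows, so rows that do not move let the fingers close. It gives the time, the measured TCP pose, the force, the opening and the grip force at its end, in the units of the state.
- state(): the state, without advancing time (a new reading comes with each control period).
- grab_frame(name): name is "scene" or "top" or "wrist"; returns (picture, depth): 420x560x3 uint8, blue, green, red; 420x560 float32, m along the optical axis (not along the pixel's ray), 0 where there is no reading.
- camera_info(name): a dict with "fx", "fy", "cx", "cy" (pixels), "T" (4x4, takes a point from camera to world coordinates). Camera axes: x right, y up, looking along -z (the intrinsics and any distortion apply to the point x, -y, -z); pixel columns grow to the right and rows downward; lengths in m; the calibration is good to about 2 mm. A picture is of the moment at which its call begins: read the wrist's pose just before it. camera_info takes no time and is no camera call; for the wrist camera it gives the pose at the moment of the call.
- job_done(): hands the job in; it is judged then, once.
Trained networks look in the newest picture that a camera, given by its name, has taken for a name from the list of things; names that differ only in an ending like _2 or _b are one class to them, and where a whole thing is asked for, a point or a joint stands for the part that bears it (a point fixed in the world has none). Each returns a list of dicts, best first, with "conf" (0 to 1); they miss things now and then, are a little off and sometimes report something else, mostly with a low value. They report only what shows in the picture. A call takes as long as a camera call. They do not tell look-alikes from the thing itself.
- spot_in(camera, thing): "box" ([left, top, width, height] in pixels, round what is visible of it).
- masks_of(camera, thing): "region" (420x560 bool, what is visible of it) and "box" ([left, top, width, height] in pixels, round what is visible of it).
- pinpoint(camera, thing): "position" ([column, row] in pixels: a listed point, or the origin of a listed thing).
The state is a dict: "time": time; "joint_pos": joint angles; "joint_vel": joint speeds; "joint_efforts": joint torques, N m; "tool_pos": TCP position; "tool_rot": TCP orientation; "contact_force": force on the tool from outside, world axes, zero at the start; "ft_torque": the same for the moment, N m; "gripper_width": opening from 0.0 (shut) to 1.0 (fully open); "grasp_force": force on a finger pad.
Only numpy, scipy, OpenCV 4.12 (cv2) and the standard library are available. Lean on these libraries where they do the work, as an engineer would, in place of code of your own. Each camera call takes 0.05 s, during which the arm holds its last target. There are 200 camera calls.

## Task

Each compartment of the turner's chest is shut by a dial padlock, and I have already dialled one of them as far as its last number: its white dial line stands one to three clicks anticlockwise of the dark index mark on the case by the shackle; the other is still scrambled, its line pointing away from the shackle, so leave that lock and the other things alone. Turn the ready dial clockwise until it clicks in with its line on the mark, without running past, then pull that lock away from its staple to draw the shackle fully open, slide it back until the staple stands in the gap at the shackle's short leg, and lift it off. Finish still holding the open padlock in the gripper, at rest, level with its dial up, about a hand's breadth (10 cm) above the chest.

Things in the scene. Friction and masses are not known exactly. Their poses are not given: they have to be found in the camera images.
- chest: Low plywood chest, fixed, 320 x 480 x 100 mm (x, y, z); origin at the centre of its underside, x from its front deck (robot side) to the lid hinges at the back. Its top, 100 mm up, is flat (hasp plates let in flush).
- staple_left (a point): Left (+y) hasp staple: fixed upright loop of 5 mm bar on the chest top, standing across the chest (loop in the chest's y-z plane). Point: centre of the loop, 12 mm above the chest top. Its two uprights stand 9 mm to either side in chest y (13 mm clear between them); its top is 23.5 mm above the chest top.
- staple_right (a point): Right (-y) hasp staple, same shape, same kind of point. One padlock is on each staple.
- lock_a: One of two padlocks that look the same; either may be on either staple. Loose, about 0.3 kg, lying on its back before its staple, nearly in line with the chest. Steel case 52 x 50 x 24 mm (x, y, z), flat parallel sides to grip across y (50 mm). Origin: centre of the case's underside; x towards the shackle, z up through the dial. Shackle: see point toe_a and joint shackle_a.
- lock_b: The other padlock: same sizes, origin and axes. One of the two is ready (dial line 1 to 3 clicks from the mark), the other scrambled; only the ready one can open.
- toe_a (a point): End of the shackle's short leg (toe), lock_a. Shackle: U of 7 mm bar, 12 mm above the case's underside, legs at lock y = -14 (long) and +14 mm (toe), out of the case's x = +26 mm face. Shut: toe end at x = 22, inner side of bow at x = 56.5 mm. The toe leg runs through the staple loop: one staple upright is inside the U, so shut the lock can slide with the staple at x = 29 to 54 mm.
- toe_b (a point): The same point of lock_b, same shackle.
- shackle_a (a joint): How far lock_a's shackle is drawn out, m: 0 shut, 0.015 fully open; stays where left (1.5 N friction). With the dial on the mark, pulling the case along its -x brings the bow against the staple and draws it out. Open, the toe ends at lock x = 37 mm: an 11 mm gap before the case (x = 26 to 37). With the staple centre at lock x = 31.5 mm the lock lifts straight up off it.
- shackle_b (a joint): The same for lock_b.
- dial_a (a joint): Dial of lock_a, rad, anticlockwise positive seen from above; 0 = white line on the index mark (line along lock +x, to the shackle). 12 sprung notches, one each 0.524 rad, holding with about 0.04 N m. The ready dial starts in a notch at 0.52, 1.05 or 1.57, the scrambled one between 2.6 and 4.2. The ready shackle is free only in the notch at 0 (within 0.15 rad).
- dial_b (a joint): Dial of lock_b, same meaning.
- line_a (a point): Outer end of the white line on lock_a's dial disc, 20 mm from the dial's axis, 28 mm above the case's underside; the line also runs over the top of the knob. The index mark is a dark block on the case at lock x = 23.6, y = 0 mm.
- line_b (a point): The same point of lock_b's dial.
- knob_a (a point): Centre of lock_a's round knurled dial knob, half way up: 24 mm diameter, standing 28 to 42 mm above the case's underside at the case's centre, on a 42 mm dial disc whose face is at 28 mm. Grip it from above at any yaw.
- knob_b (a point): The same point of lock_b.
- blank: Square wooden turning blank 40 x 210 x 40 mm, lying along the back of the chest's lids; bystander.
- gouge: Woodturning gouge, 460 mm long, 33 mm high, lying on the bench right of the chest, handle to its -x; bystander.
- bowl: Turned wooden bowl, 130 mm across, 50 mm high, on the bench left of the chest; bystander.
There are look-alikes about, which are no part of the job. Leave any yellow look-alike of the lock_a alone. What is shaped like the lock_b but green is not meant.

How it is judged:
By the outcome, as a careful person would: the job done as asked, in the order asked, and still so for the second after the job is handed in, while the arm keeps its last pose, push and grip.
It also fails if it takes over 58 s, if anything falls off the work surface, if the arm or the gripper's body presses on something with over 40 N, if the wrist force passes 120 N, or if a joint passes its speed limit or range.

## Working session

There is one attempt and no reset: what is moved stays moved. The work goes in short steps, Python scripts to look and compute and a shell command to move; the robot and the scene stay as the last step left them, time stands still between calls to the robot, and variables do not carry over. Pictures are saved under pics/ and viewed, at most 10 in all, crops included, and the job is handed in when it is done.

```bash
mkdir -p pics; ls; cat > h.py <<'E'
import numpy as np,cv2
from plant import *
def ray(c,px,z,info=None):
    i=info or camera_info(c);T=np.array(i["T"])
    d=T[:3,:3]@np.array([(px[0]-i["cx"])/i["fx"],-(px[1]-i["cy"])/i["fy"],-1.0]);o=T[:3,3]
    return o+d*(z-o[2])/d[2]
def dep(c,px,D,info=None):
    i=info or camera_info(c);T=np.array(i["T"]);u,v=int(round(px[0])),int(round(px[1]));d=float(D[v,u])
    return T[:3,:3]@np.array([(px[0]-i["cx"])/i["fx"]*d,-(px[1]-i["cy"])/i["fy"]*d,-d])+T[:3,3]
E
python3 - <<'E'
from h import *
s=state();print(s["time"],s["gripper_width"],np.round(s["tool_rot"],3))
print({k:v for k,v in camera_info("top").items()})
P,D=grab_frame("top");cv2.imwrite("pics/top.png",P);np.save("topd.npy",D)
for n in ["lock_a","knob_a","line_a","toe_a","staple_left","staple_right","chest","bowl","blank"]:
    for r in pinpoint("top",n): print(n,round(r["conf"],2),np.round(r["position"],1),np.round(dep("top",r["position"],D),3))
E
```

```text
pics
0.0 1.0009436497655477 [-0.     0.188  0.982 -0.001]
{'fx': 522.1774946863103, 'fy': 522.1774946863103, 'cx': 277.32299992508246, 'cy': 208.60630095402894, 'T': array([[ 1.60199935e-03,  9.92421629e-01, -1.22868811e-01,
         3.95430691e-01],
       [-9.99997398e-01,  1.78937405e-03,  1.41466596e-03,
         1.27358673e-02],
       [ 1.62380336e-03,  1.22866225e-01,  9.92421913e-01,
         1.65291771e+00],
       [ 0.00000000e+00,  0.00000000e+00,  0.00000000e+00,
         1.00000000e+00]])}
lock_a 0.86 [252.5 282.1] [0.369 0.086 0.043]
lock_a 0.83 [256.6 219.6] [0.55  0.071 0.146]
lock_a 0.82 [326.5 201.9] [ 0.603 -0.133  0.139]
lock_a 0.63 [360.2 259.9] [ 0.436 -0.244  0.045]
lock_a 0.39 [251.6 218.7] [0.553 0.085 0.144]
knob_a 0.58 [257.5 222.6] [0.541 0.068 0.145]
knob_a 0.58 [249.4 283.9] [0.363 0.095 0.041]
knob_a 0.56 [325.8 200.5] [ 0.607 -0.131  0.142]
knob_a 0.46 [358.4 258.8] [ 0.44  -0.239  0.04 ]
line_a 0.61 [354.9 249.5] [ 0.469 -0.232  0.022]
line_a 0.56 [247.3 287.5] [0.352 0.103 0.023]
line_a 0.53 [322.1 201.2] [ 0.606 -0.121  0.132]
line_a 0.44 [256.4 227.3] [0.529 0.072 0.128]
toe_a 0.6 [250.7 218.3] [0.556 0.089 0.124]
toe_a 0.59 [348.8 255.3] [ 0.451 -0.212  0.026]
toe_a 0.56 [256.4 219.1] [0.552 0.071 0.143]
toe_a 0.52 [243.8 286.7] [0.354 0.115 0.003]
toe_a 0.41 [320.2 197.7] [ 0.617 -0.116  0.124]
staple_left 0.67 [325.  201.3] [ 0.606 -0.13   0.132]
staple_left 0.63 [249.  211.1] [0.579 0.095 0.11 ]
staple_right 0.74 [319.1 189.2] [ 0.643 -0.113  0.124]
staple_right 0.72 [257.8 226.3] [0.532 0.068 0.131]
staple_right 0.55 [282.9 192.8] [ 0.635 -0.006  0.105]
chest 0.63 [285.2 194.4] [ 0.631 -0.013  0.098]
chest 0.21 [320.5 187.5] [ 0.648 -0.118  0.122]
bowl 0.67 [127.1 205.7] [0.606 0.484 0.02 ]
blank 0.73 [286.1 152.1] [ 0.751 -0.015  0.141]
```

View pics/top.png

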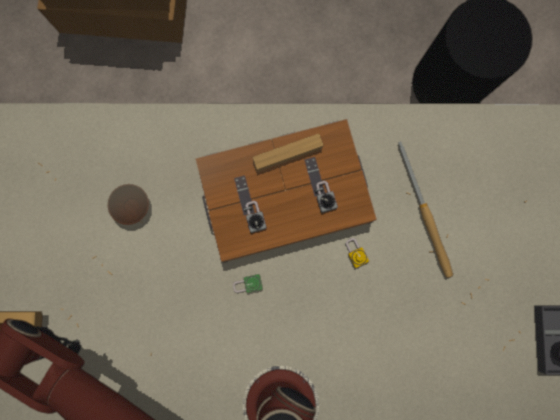

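The image shows green (252,283) and yellow (358,258) look-alikes on the bench. The two real locks are on the chest, left (256,221) and right (326,200). I need a crop of both to see which dial line is near its mark.

```bash
python3 - <<'E'
from h import *
P=cv2.imread("pics/top.png")
a=cv2.resize(P[175:245,222:292],(390,390),interpolation=cv2.INTER_CUBIC);b=cv2.resize(P[160:230,290:360],(390,390),interpolation=cv2.INTER_CUBIC)
cv2.imwrite("pics/crop.png",cv2.convertScaleAbs(np.hstack([a,b]),alpha=1.5))
E
```

```text
(no output)
```

View pics/crop.png

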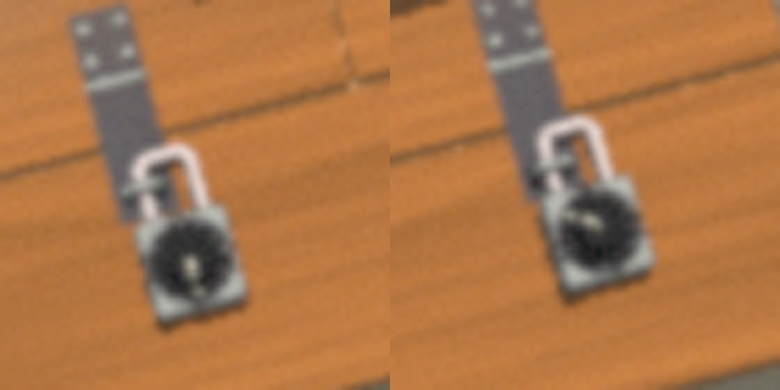

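The right lock (326,200) has its line up-left, one to two clicks anticlockwise of the shackle direction, so it is the ready one. The left lock's line points away from the shackle, so it is scrambled. Green and yellow on the bench are not meant. Moving above the right lock.

```bash
python3 -m handwheel '[[[0.022,-0.0417,0.005,0,0,2],[0.022,-0.0417,0.005,0,0,2],[0.022,-0.0417,0.005,0,0,2],[0.022,-0.0417,0.005,0,0,2],[0.022,-0.0417,0.005,0,0,2],[0.022,-0.0417,0.005,0,0,2],[0.022,-0.0417,0.005,0,0,2],[0.022,-0.0417,0.005,0,0,2],[0.022,-0.0417,0.005,0,0,2],[0.022,-0.0417,0.005,0,0,2],[0.022,-0.0417,0.005,0,0,2],[0.022,-0.0417,0.005,0,0,2],[0.022,-0.0417,0.005,0,0,2],[0.022,-0.0417,0.005,0,0,2],[0.022,-0.0417,0.005,0,0,2],[0.022,-0.0417,0.005,0,0,2],[0,0,0,0,0,0],[0,0,0,0,0,0]]]'
python3 - <<'E'
from h import *
s=state();print(s["time"],np.round(s["tool_pos"],4),np.round(s["tool_rot"],3),np.round(s["joint_pos"],2))
i=camera_info("wrist");P,D=grab_frame("wrist");cv2.imwrite("pics/w1.png",P)
for n in ["lock_a","knob_a","line_a","toe_a","staple_right"]:
    for r in pinpoint("wrist",n): print(n,round(r["conf"],2),np.round(r["position"],1),np.round(dep("wrist",r["position"],D,i),4))
print(np.round(i["T"],3))
E
```

```text
time: 2.0
tool_pos: [0.5411, -0.0076, 0.3017]
tool_rot: [-0.0, -0.088, 0.996, 0.0]
contact_force: [-0.6, 0.4, 0.5]
gripper_width: 1.001
grasp_force: 0.0
2.0 [ 0.5411 -0.0076  0.3017] [-0.    -0.088  0.996  0.   ] [-0.15 -0.18  1.72  0.    1.6  -1.9 ]
lock_a 0.94 [124.   71.8] [ 0.4477 -0.2284  0.0288]
lock_a 0.6 [369.4  52.1] [0.3717 0.0767 0.0368]
lock_a 0.58 [166.  218.1] [ 0.5986 -0.1284  0.1277]
lock_a 0.58 [345.5 201.1] [0.5397 0.0643 0.1418]
lock_a 0.32 [348.1 189.1] [0.5288 0.0672 0.1297]
knob_a 0.96 [377.5  49.3] [0.3683 0.0843 0.0425]
knob_a 0.78 [109.4  68.6] [ 0.4478 -0.2396  0.0424]
knob_a 0.71 [352.3 212.3] [0.5508 0.0747 0.1415]
knob_a 0.69 [154.8 228.9] [ 0.6075 -0.1349  0.1419]
line_a 0.89 [348.6 186.8] [0.5271 0.0686 0.1246]
line_a 0.79 [118.1  82.4] [ 0.4619 -0.2368  0.0268]
line_a 0.64 [388.   50.6] [0.3671 0.0978 0.0411]
toe_a 0.58 [388.8  37.6] [0.3494 0.0987 0.0274]
toe_a 0.54 [357.5 218.4] [0.5563 0.0817 0.1424]
toe_a 0.54 [134.6  84.3] [ 0.4604 -0.2173  0.0226]
toe_a 0.53 [178.8 236.3] [ 0.6197 -0.1131  0.1251]
staple_right 0.87 [182.9 251.3] [ 0.6442 -0.1098  0.114 ]
staple_right 0.39 [345.6 200.8] [0.5394 0.0644 0.1417]
[[-0.175 -0.941 -0.29   0.466]
 [ 0.985 -0.167 -0.051 -0.021]
 [-0.001 -0.295  0.956  0.444]
 [ 0.     0.     0.     1.   ]]
```

View pics/w1.png

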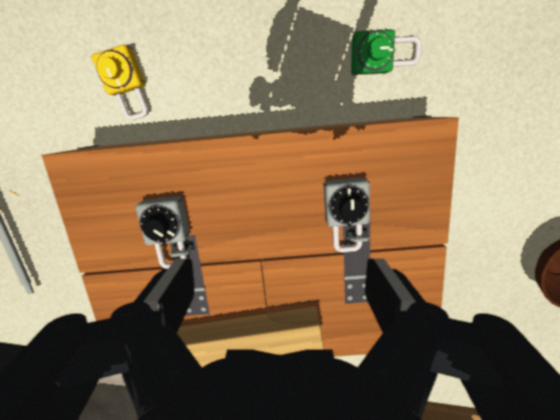

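The wrist view shows the ready lock at (160,222) and the scrambled one at (347,203), with its line pointing away from the shackle. Going closer over the ready lock.

```bash
python3 -m handwheel '[[[0.016,-0.031,-0.012,0,0,0],[0.016,-0.031,-0.012,0,0,0],[0.016,-0.031,-0.012,0,0,0],[0.016,-0.031,-0.012,0,0,0],[0,0,0,0,0,0],[0,0,0,0,0,0]]]'
cat > look.py <<'E'
from h import *
import sys
s=state();print(s["time"],np.round(s["tool_pos"],4),np.round(s["tool_rot"],3))
i=camera_info("wrist");P,D=grab_frame("wrist");cv2.imwrite(f"pics/{sys.argv[1]}.png",P);np.savez("w.npz",P=P,D=D,**i)
for n in ["lock_a","knob_a","line_a","toe_a","staple_right"]:
    for r in pinpoint("wrist",n)[:3]: print(n,round(r["conf"],2),np.round(r["position"],1),np.round(dep("wrist",r["position"],D,i),4))
if len(sys.argv)>2:
    u,v,w,h=map(int,sys.argv[2:]);C=P[v:v+h,u:u+w];k=min(780/w,580/h);cv2.imwrite(f"pics/{sys.argv[1]}c.png",cv2.resize(C,None,fx=k,fy=k,interpolation=cv2.INTER_CUBIC))
E
python3 look.py w2 180 120 200 150
```

```text
time: 2.8
tool_pos: [0.6041, -0.1298, 0.2519]
tool_rot: [-0.001, -0.089, 0.996, 0.001]
contact_force: [0.3, 1.2, 0.3]
gripper_width: 1.001
grasp_force: 0.0
2.8 [ 0.6041 -0.1298  0.2519] [-0.001 -0.089  0.996  0.001]
lock_a 0.91 [488.2 173. ] [0.5442 0.0534 0.1292]
lock_a 0.82 [270.5 199.2] [ 0.6004 -0.1381  0.1415]
lock_a 0.69 [502.3 218.2] [0.5861 0.0959 0.1146]
knob_a 0.88 [199.6  18. ] [ 0.4471 -0.2425  0.042 ]
knob_a 0.86 [270.2 207.4] [ 0.6076 -0.1371  0.1428]
knob_a 0.79 [511.6 182.3] [0.5476 0.0671 0.1423]
line_a 0.79 [510.6 158.4] [0.528  0.0701 0.1269]
line_a 0.73 [206.1  43.6] [ 0.4669 -0.2378  0.0243]
line_a 0.59 [289.5 214. ] [ 0.6165 -0.1172  0.1249]
toe_a 0.84 [505.3 194.4] [0.5594 0.0696 0.138 ]
toe_a 0.77 [222.9  44.8] [ 0.4639 -0.22    0.0197]
toe_a 0.62 [287.4 218. ] [ 0.6209 -0.1184  0.1246]
staple_right 0.56 [285.7 235.7] [ 0.644  -0.1155  0.1135]
```

View pics/w2c.png

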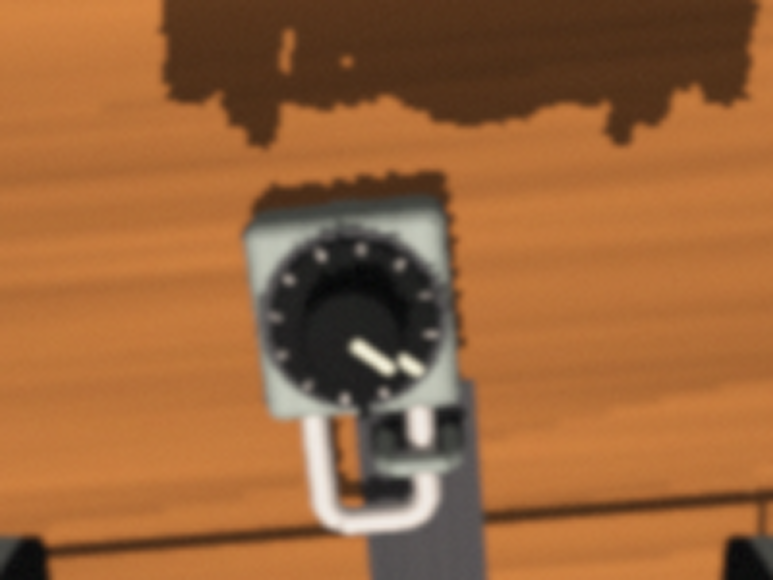

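The crop shows the lock's line at (410,365), about 45–55° anticlockwise from the shackle direction (down). A rectified view should settle whether that is one click or two.

```bash
cat > rect.py <<'E'
from h import *
import sys
d=np.load("w.npz");P=d["P"];T=d["T"];i={k:float(d[k]) for k in("fx","fy","cx","cy")}
def rect(z,cx,cy,half=.05,n=560):
    s=2*half/n;out=np.zeros((n,n,2),np.float32)
    r,c=np.mgrid[:n,:n];X=cx+half-r*s;Y=cy+half-c*s   # up=+x,left=+y
    W=np.stack([X-T[0,3],Y-T[1,3],z-T[2,3]+0*X],-1)@T[:3,:3]
    u=i["fx"]*W[...,0]/-W[...,2]+i["cx"];v=i["fy"]*-W[...,1]/-W[...,2]+i["cy"]
    return cv2.remap(P,u.astype(np.float32),v.astype(np.float32),cv2.INTER_CUBIC)
if __name__=="__main__":
    zs=[float(a) for a in sys.argv[2].split(",")];cx,cy=map(float,sys.argv[3:5])
    cv2.imwrite(f"pics/{sys.argv[1]}.png",cv2.resize(np.hstack([rect(z,cx,cy) for z in zs]),None,fx=.7,fy=.7))
E
python3 rect.py r2 .128,.112 .610 -.133
```

```text
(no output)
```

View pics/r2.png

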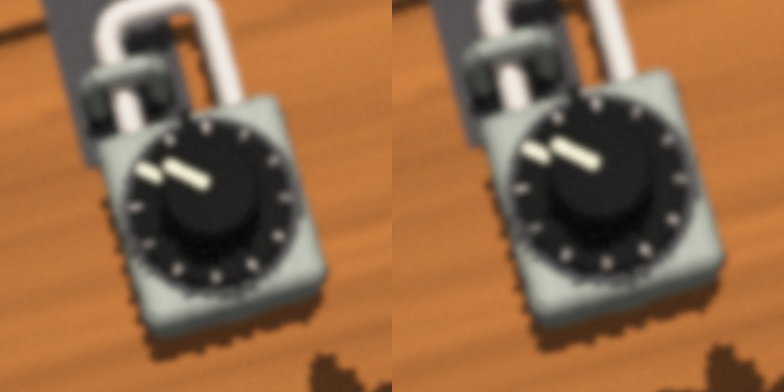

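Rectified, the lock's yaw is about 16° and the line is about 63°, so the dial is roughly 47° anticlockwise of the mark. The knob is at about (0.608, -0.137). Descending to grip it.

```bash
python3 -m handwheel '[[[0.004,-0.007,-0.025,0,0,0],[0,0,-0.025,0,0,0],[0,0,-0.025,0,0,0],[0,0,-0.025,0,0,0],[0,0,-0.012,0,0,0],[0,0,-0.011,0,0,0],[0,0,0,0,0,0],[0,0,0,0,0,0]]]'; python3 -m handwheel '[[[0,0,0,0,0,0],[0,0,0,0,0,0],[0,0,0,0,0,0],[0,0,0,0,0,0],[0,0,0,0,0,0],[0,0,0,0,0,0],[0,0,0,0,0,0],[0,0,0,0,0,0],[0,0,0,0,0,0],[0,0,0,0,0,0]]]' 0
```

```text
time: 3.77
tool_pos: [0.6088, -0.1365, 0.1313]
tool_rot: [0.0, -0.09, 0.996, -0.0]
contact_force: [-0.2, 0.4, 0.4]
gripper_width: 1.002
grasp_force: 0.0
time: 4.6
tool_pos: [0.6089, -0.1369, 0.1315]
tool_rot: [0.001, -0.09, 0.996, -0.0]
contact_force: [-1.3, -0.2, 5.8]
gripper_width: 0.248
grasp_force: 58.7
```

```bash
python3 -m handwheel '[[[0,0,0,0,0,-4],[0,0,0,0,0,-4],[0,0,0,0,0,-4],[0,0,0,0,0,-4],[0,0,0,0,0,-4],[0,0,0,0,0,-4],[0,0,0,0,0,-4],[0,0,0,0,0,-4],[0,0,0,0,0,-4],[0,0,0,0,0,-4],[0,0,0,0,0,-4],[0,0,0,0,0,-4],[0,0,0,0,0,0],[0,0,0,0,0,0]]]'
python3 - <<'E'
from h import *
s=state();print(np.round(s["contact_force"],1),np.round(s["ft_torque"],3),np.round(s["tool_rot"],3))
i=camera_info("wrist");P,D=grab_frame("wrist");np.savez("w.npz",P=P,D=D,**i);cv2.imwrite("pics/w3.png",P)
E
python3 rect.py r3 .128,.142 .610 -.133
```

```text
time: 5.77
tool_pos: [0.6089, -0.1366, 0.1315]
tool_rot: [0.001, 0.323, 0.946, 0.0]
contact_force: [-1.4, 1.1, 5.5]
gripper_width: 0.25
grasp_force: 59.0
[-1.4  1.1  5.5] [ 0.121  0.226 -0.003] [0.001 0.323 0.946 0.   ]
```

View pics/r3.png

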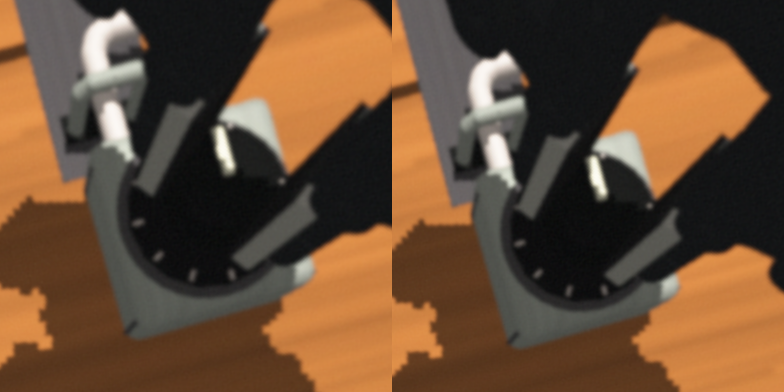

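The line on the knob now lies near the lock's axis, and the torque is about zero, so it sits in a notch. Releasing, rising, realigning the yaw and checking.

```bash
python3 -m handwheel '[[[0,0,0,0,0,0],[0,0,0,0,0,0],[0,0,0,0,0,0],[0,0,0,0,0,0],[0,0,0.02,0,0,0],[0,0,0.02,0,0,6],[0,0,0.02,0,0,6],[0,0,0.02,0,0,6],[0,0,0.02,0,0,6],[0,0,0.01,0,0,6],[0,0,0,0,0,6],[0,0,0,0,0,6],[0,0,0,0,0,6],[0,0,0,0,0,6],[0,0,0,0,0,0],[0,0,0,0,0,0]]]' 1
python3 look.py w4; python3 rect.py r4 .128,.112 .610 -.133
```

```text
time: 7.15
tool_pos: [0.6083, -0.1367, 0.2403]
tool_rot: [-0.0, -0.14, 0.99, 0.0]
contact_force: [-0.5, -1.0, -1.0]
gripper_width: 1.001
grasp_force: 0.0
7.15 [ 0.6083 -0.1367  0.2403] [-0.   -0.14  0.99  0.  ]
lock_a 0.74 [279.4 194.9] [ 0.5968 -0.1396  0.1417]
lock_a 0.69 [226.3  12.8] [ 0.4548 -0.2364  0.0422]
lock_a 0.56 [501.5 195.5] [0.5455 0.0522 0.1287]
knob_a 0.98 [553.4  21. ] [0.3696 0.0842 0.042 ]
knob_a 0.76 [527.  208.9] [0.5496 0.0686 0.1413]
knob_a 0.72 [279.7 207.1] [ 0.6071 -0.1363  0.1418]
line_a 0.94 [530.4 183.3] [0.5283 0.0718 0.128 ]
line_a 0.93 [226.1  27.3] [ 0.4644 -0.237   0.0276]
line_a 0.77 [278.  223.1] [ 0.6264 -0.1324  0.1281]
toe_a 0.79 [516.  222.4] [0.5648 0.0781 0.128 ]
toe_a 0.6 [294.5 223. ] [ 0.6233 -0.1172  0.1247]
toe_a 0.39 [353.6 227.8] [ 0.6199 -0.0533  0.0995]
staple_right 0.83 [288.2 238.4] [ 0.6497 -0.1148  0.1004]
```

View pics/r4.png

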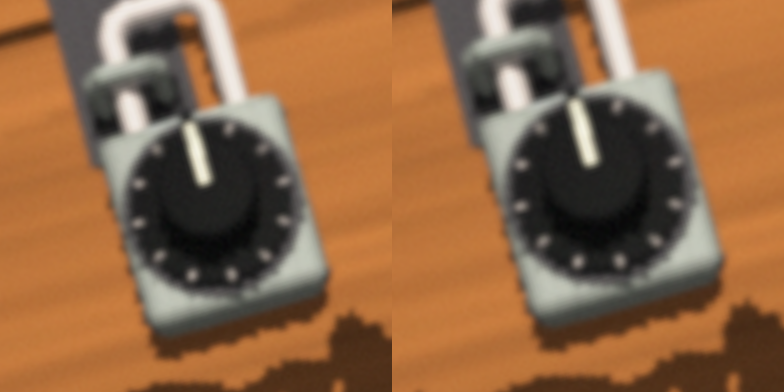

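The line's outer end is at (190,128), right at the index mark at (184,113), so the dial is home. Now gripping the case across y.

```bash
python3 -m handwheel '[[[0,0,-0.028,0,0,0],[0,0,-0.028,0,0,0],[0,0,-0.028,0,0,0],[0,0,-0.028,0,0,0],[0,0,-0.015,0,0,0],[0,0,-0.012,0,0,0],[0,0,0,0,0,0],[0,0,0,0,0,0]]]'; python3 -m handwheel '[[[0,0,0,0,0,0],[0,0,0,0,0,0],[0,0,0,0,0,0],[0,0,0,0,0,0],[0,0,0,0,0,0],[0,0,0,0,0,0],[0,0,0,0,0,0],[0,0,0,0,0,0]]]' 0
```

```text
time: 8.12
tool_pos: [0.6085, -0.1367, 0.1016]
tool_rot: [-0.0, -0.142, 0.99, 0.0]
contact_force: [-0.5, 0.5, 1.0]
gripper_width: 0.998
grasp_force: 0.0
time: 8.78
tool_pos: [0.6097, -0.137, 0.1038]
tool_rot: [0.002, -0.142, 0.99, -0.001]
contact_force: [-0.5, 1.0, 5.4]
gripper_width: 0.569
grasp_force: 66.1
```

```bash
python3 -m handwheel '[[[0,0,0.001,0,0,0],[-0.0038,-0.0011,0,0,0,0],[-0.0038,-0.0011,0,0,0,0],[-0.0038,-0.0011,0,0,0,0],[-0.0038,-0.0011,0,0,0,0],[-0.0038,-0.0011,0,0,0,0],[0,0,0,0,0,0],[0,0,0,0,0,0]]]';  python3 -m handwheel '[[[-0.0019,-0.00055,0,0,0,0],[-0.0019,-0.00055,0,0,0,0],[-0.0019,-0.00055,0,0,0,0],[-0.0019,-0.00055,0,0,0,0],[0,0,0,0,0,0],[0,0,0,0,0,0]]]'
```

```text
time: 9.45
tool_pos: [0.5899, -0.1424, 0.1038]
tool_rot: [0.001, -0.142, 0.99, -0.0]
contact_force: [2.8, 1.3, 6.0]
gripper_width: 0.57
grasp_force: 66.2
time: 9.95
tool_pos: [0.5827, -0.1445, 0.1038]
tool_rot: [0.002, -0.142, 0.99, -0.0]
contact_force: [4.3, 2.0, 5.3]
gripper_width: 0.575
grasp_force: 66.1
```

```bash
python3 -m handwheel '[[[-0.0019,-0.00055,0,0,0,0],[-0.0019,-0.00055,0,0,0,0],[0,0,0,0,0,0],[0,0,0,0,0,0]]]';  python3 -m handwheel '[[[-0.0019,-0.00055,0,0,0,0],[0,0,0,0,0,0],[0,0,0,0,0,0]]]';  python3 -m handwheel '[[[-0.0019,-0.00055,0,0,0,0],[0,0,0,0,0,0],[0,0,0,0,0,0]]]'
```

```text
time: 10.28
tool_pos: [0.5816, -0.1447, 0.1038]
tool_rot: [0.005, -0.141, 0.99, -0.0]
contact_force: [16.2, 3.6, -1.2]
gripper_width: 0.567
grasp_force: 65.4
time: 10.53
tool_pos: [0.5814, -0.1448, 0.1039]
tool_rot: [0.008, -0.141, 0.99, -0.0]
contact_force: [22.7, 6.1, -5.4]
gripper_width: 0.572
grasp_force: 65.0
time: 10.78
tool_pos: [0.5812, -0.1448, 0.104]
tool_rot: [0.01, -0.141, 0.99, -0.0]
contact_force: [28.8, 6.9, -8.8]
gripper_width: 0.569
grasp_force: 64.6
```

The stop is hard after about 29 mm of travel: roughly 15 mm of slide plus 15 mm of draw. Sliding back so the staple reaches lock x ≈ 31.5 mm, with TCP around (0.617, -0.134).

```bash
python3 -m handwheel '[[[0.0038,0.0011,0,0,0,0],[0.0038,0.0011,0,0,0,0],[0.0038,0.0011,0,0,0,0],[0.0038,0.0011,0,0,0,0],[0.0038,0.0011,0,0,0,0],[0.0038,0.0011,0,0,0,0],[0.0038,0.0011,0,0,0,0],[0.0038,0.0011,0,0,0,0],[0.0038,0.0011,0,0,0,0],[0.0038,0.0011,0,0,0,0],[0,0,0,0,0,0],[0,0,0,0,0,0]]]'
python3 - <<'E'
from h import *
i=camera_info("wrist");P,D=grab_frame("wrist");np.savez("w.npz",P=P,D=D,**i)
E
python3 rect.py r5 .1235,.112 .625 -.128
```

```text
time: 11.78
tool_pos: [0.6103, -0.1371, 0.1038]
tool_rot: [-0.003, -0.142, 0.99, -0.001]
contact_force: [-6.7, -1.4, 10.7]
gripper_width: 0.567
grasp_force: 66.9
```

View pics/r5.png

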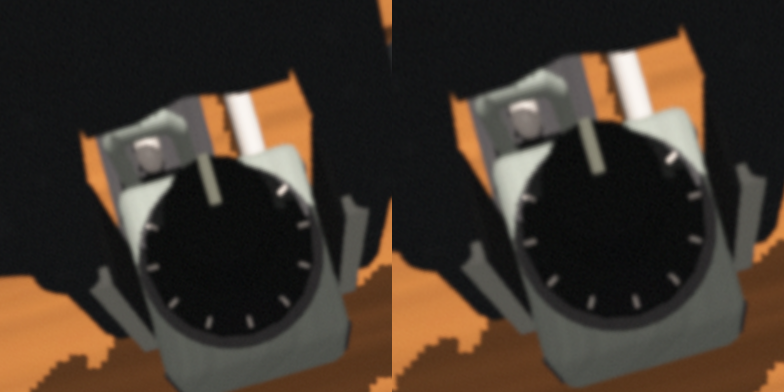

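The toe end shows beneath the staple at (150,155), so the shackle is drawn open. About 7 mm more forward is needed; easing 1 mm up to shed downward pressure.

```bash
python3 -m handwheel '[[[0,0,0.001,0,0,0],[0.0024,0.0007,0,0,0,0],[0.0024,0.0007,0,0,0,0],[0.0024,0.0007,0,0,0,0],[0,0,0,0,0,0],[0,0,0,0,0,0]]]'
python3 - <<'E'
from h import *
i=camera_info("wrist");P,D=grab_frame("wrist");np.savez("w.npz",P=P,D=D,**i)
E
python3 rect.py r6 .1235,.112 .625 -.128
```

```text
time: 12.33
tool_pos: [0.6175, -0.1345, 0.1039]
tool_rot: [-0.002, -0.142, 0.99, -0.0]
contact_force: [-4.5, -1.4, 7.3]
gripper_width: 0.573
grasp_force: 66.5
```

View pics/r6.png

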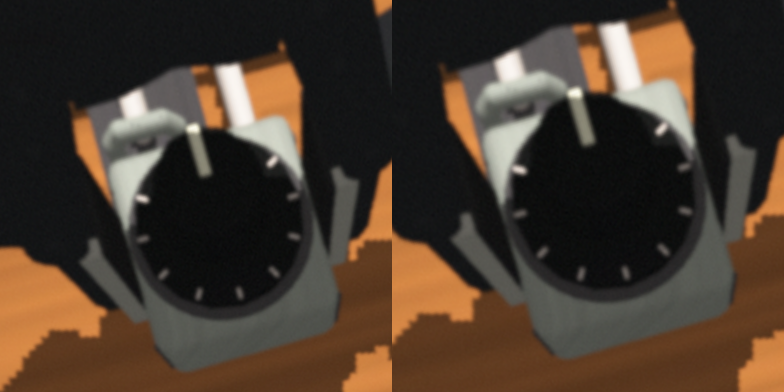

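The toe is now beyond the staple, which stands in the gap. Lifting gently.

```bash
python3 -m handwheel '[[[-0.0003,0,0.001,0,0,0],[0,0,0.001,0,0,0],[0,0,0.002,0,0,0],[0,0,0,0,0,0]]]';python3 -m handwheel '[[[0,0,0.003,0,0,0],[0,0,0.003,0,0,0],[0,0,0,0,0,0]]]'
```

```text
time: 12.72
tool_pos: [0.6179, -0.133, 0.1061]
tool_rot: [-0.001, -0.142, 0.99, 0.001]
contact_force: [0.1, 0.3, -2.9]
gripper_width: 0.566
grasp_force: 65.2
time: 12.97
tool_pos: [0.6194, -0.1334, 0.1141]
tool_rot: [0.0, -0.142, 0.99, -0.0]
contact_force: [0.2, 0.0, -1.8]
gripper_width: 0.57
grasp_force: 65.2
```

Only the lock's weight is on the wrist, so it is clear. Raising to 10 cm above the chest (TCP ≈ 0.204).

```bash
python3 -m handwheel '[[[0,0,0.005,0,0,0],[0,0,0.008,0,0,0],[0,0,0.012,0,0,0],[0,0,0.015,0,0,0],[0,0,0.015,0,0,0],[0,0,0.015,0,0,0],[0,0,0.012,0,0,0],[0,0,0.006,0,0,0],[0,0,0.002,0,0,0],[0,0,0,0,0,0],[0,0,0,0,0,0],[0,0,0,0,0,0],[0,0,0,0,0,0],[0,0,0,0,0,0],[0,0,0,0,0,0]]]'
python3 - <<'E'
from h import *
P,D=grab_frame("wrist");Q,_=grab_frame("scene")
r=spot_in("scene","lock_a");print([(round(x["conf"],2),np.round(x["box"])) for x in r])
T,_=grab_frame("top")
a=cv2.resize(P[150:420,100:460],(400,300));b=cv2.resize(Q,(400,300));c=cv2.resize(T[110:260,230:430],(400,300),interpolation=cv2.INTER_CUBIC)
A=np.vstack([np.hstack([cv2.convertScaleAbs(a,alpha=1.5),b]),np.hstack([c,0*c])])
B=max((x["box"] for x in r),key=lambda b:-b[1]) if r else [200,150,100,80]
u,v=int(B[0]+B[2]/2),int(B[1]+B[3]/2);u=min(max(u,60),500);v=min(max(v,45),375)
A[300:,400:]=cv2.resize(Q[v-45:v+45,u-60:u+60],(400,300),interpolation=cv2.INTER_CUBIC);cv2.imwrite("pics/fin.png",A)
E
```

```text
time: 14.22
tool_pos: [0.6189, -0.1334, 0.203]
tool_rot: [-0.0, -0.142, 0.99, 0.0]
contact_force: [-0.8, -0.8, -3.3]
gripper_width: 0.567
grasp_force: 65.2
[(0.66, array([187., 220.,  17.,   9.])), (0.63, array([234., 188.,  22.,  23.])), (0.57, array([284., 193.,  15.,  13.])), (0.57, array([267., 184.,  14.,   9.]))]
```

View pics/fin.png

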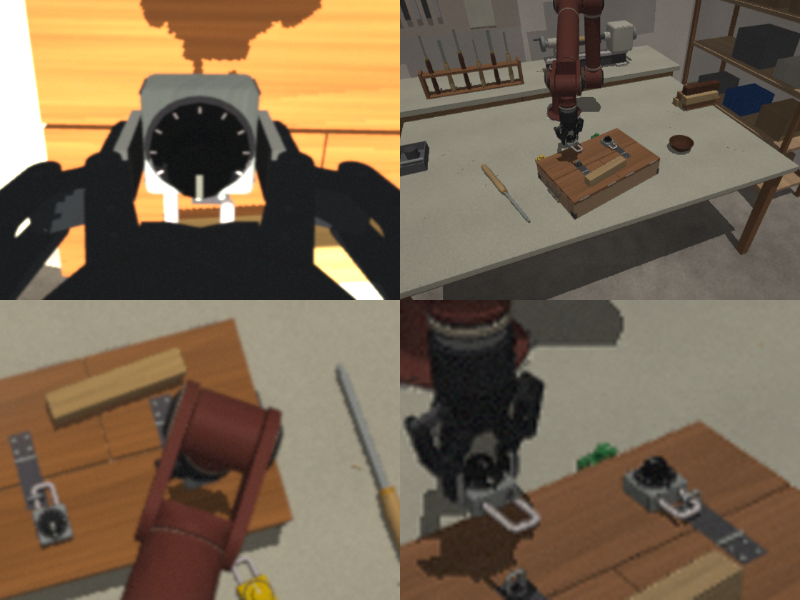

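The picture shows the open padlock held level, dial up, clear above its staple, with the other lock untouched. Handing in.

```bash
python3 -c "
from plant import *
print(job_done())"
```

```text
the job is handed in; nothing more can be done
None
```

I turned the right-hand lock's dial onto its mark, drew its shackle open and lifted it off its staple; the job is handed in with the lock held level, dial up, about 10 cm above the chest.

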